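# Set the vial shuttle to its reading position

## Task

Two small spring-return sample shuttles stand on the bench. On the one whose slide carries the round vial nest, push the thumb plate with the fingertips all the way to the far stop, then let it go, so that the spring brings the slide back against its stop pin and it stays latched at mid stroke. Only push it, do not pinch the plate; leave the shuttle with the square nest at rest and do not disturb the vial, the beaker or the bottle standing around.

Things in the scene. Friction and masses are not known exactly. Their poses are not given: they have to be found in the camera images.
- round_unit: the shuttle to set, screwed to the bench: aluminium plate 180 x 120 x 8 mm (x, y, z). Origin: centre of its underside. Its x axis is the push direction (roughly away from the robot), z up. At y = +49 mm a read head 52 mm high, at y = -48 mm the stop pin's block, 38 mm high, its knob out to y = -75 mm. The grey slide carries a round black nest, 42 mm across, rim 45 mm above the bench
- round_push (a point): centre of the push face of the round-nest thumb plate, the upright plate at the slide's near end (unit's -x end); travels with the slide. The face looks to the unit's -x, push it to +x. Plate 44 mm wide (y), 11 mm thick, from 23 to 70 mm above the bench; this point is 52 mm above it, at x = -83 mm, y = 0 in the unit's frame at rest. Free space before the face
- round_slide (a joint): travel of the round-nest slide, m: 0 = at rest (near end), 0.050 = far stop, 0.025 = latched at mid stroke. A spring drives it towards 0 with about 4 N at 0, 10 N at 0.050, plus 1.5 N drag at 50 mm/s. Once it has been beyond 0.026 the pin snaps in behind its rib and it comes back only to 0.025; let go before, it returns to 0
- round_pin (a joint): travel of the round-nest shuttle's spring-loaded stop pin in m: 0 = held out by the rib of the slide, 0.007 = snapped in fully
- square_unit: the other shuttle, to be left at rest: the same size and build and the same frame as round_unit, but its slide carries a square black nest, 38 x 38 mm. (Beware: a wire basket of the room hangs 0.52 m above the bench, left of and beyond the shuttles; keep the arm's wrist low and close in when swinging in from the left)
- square_push (a point): centre of the push face of the square-nest shuttle's thumb plate, placed as on the other shuttle
- square_slide (a joint): travel of the square-nest slide in m: 0 = at rest, to stay there
- vial: loose amber vial with black cap, 33 mm diameter, 72 mm high, standing on the bench beyond the shuttles; origin at the centre of its underside
- beaker: loose small glass beaker, 53 mm diameter, 68 mm high, standing on the bench in front of the shuttles, nearer the robot; origin at the centre of its underside
- bottle: loose clear bottle with white cap, 68 mm diameter, 165 mm high, standing on the bench beyond the shuttles; origin at the centre of its underside

How it is judged:
On the way:
1. the round-nest slide is pushed to its far stop (within 4 mm) (value of joint round_slide above 0.046 m), for 0.05 s.
At the end, for the whole second after the job is handed in: The round-nest slide rests at mid stroke (25 mm, within 3 mm) with its stop pin in (more than 4 mm), the square-nest slide is at rest at its near end (within 4 mm), and vial, beaker and bottle stand within 20 mm of where they stood (value of joint round_slide between 0.022 and 0.028 m and velocity of joint round_slide between -0.005 and 0.005 m/s and value of joint round_pin above 0.004 m and value of joint square_slide below 0.004 m and distance of each of vial, beaker, bottle from where it was at the start of the episode below 0.02 m); the robot touches nothing.
It fails at once if the thumb plate is pinched (its push face and its front face pressed at once with more than 1 N each) (contact force between the fingers and round_slide_c0 above 1 N and contact force between the fingers and round_slide_c1 above 1 N).
It fails at once if the square-nest slide is pushed more than 6 mm (value of joint square_slide above 0.006 m).
It fails at once if the vial, beaker or bottle is lifted, knocked over or moved more than 20 mm (distance of any of vial, beaker, bottle from where it was at the start of the episode above 0.02 m or angle between any of vial, beaker, bottle's own z axis and vertical above 0.4 rad).
It also fails if it takes over 38 s, if anything falls off the work surface, if the arm or the gripper's body presses on something with over 40 N, if the wrist force passes 120 N, or if a joint passes its speed limit or range.

## Robot

A 6-joint arm with a two-finger parallel gripper is mounted at the origin on a cart in front of the work surface, level with it; the furniture and walls round the work are solid. World frame = base frame: x ahead of the robot, y to its left, z up, the work surface at z = 0. Lengths are in m, angles in rad, forces in N, time in s.
With the tool pointing down it reaches from about 0.35 to 0.975 m from the base axis. Payload 4.9 kg.
Tool frame: the origin (TCP) lies midway between the tips of the shut fingers; the grasp point (between the pads) lies 19 mm behind it; z points along the fingers, y is the direction in which the jaws open and shut (so a half turn about z gives the same grasp; the last joint's range is limited). The gripper opens to 85 mm and grips with 20 to 120 N. Pads are 22 mm wide; open, the fingers measure 114 mm over their backs; the gripper's body (76 mm by 85 mm) begins 54 mm behind the grasp point. The pads swing forward as they close: fully open they stand 13 mm farther back than shut.
Start: joints at [0.984, 0.053, 1.613, -0, 1.476, -0.119], TCP at [0.282, 0.558, 0.231] pointing down, gripper open.
Joint ranges: [-3.01, 3.01], [-1.01, 2.22], [0.06, 2.58], [-1.02, 4.17], [0.09, 2.62], [-3.14, 3.14]. Speed limits (rad/s): [2.57, 2.57, 3.14, 3.14, 3.14, 3.14].

## Interface

Orientations are given as a rotation vector (axis times angle).
In Python, from station import ctrl gives the robot as it stands.
- The arm moves only by the tool play_rows, never from a script. Its argument "motion" is a list that holds one entry, the list of rows, each a list of 7 numbers: the closure, from -1 (fully open) to 1 (shut), then the shift along the tool's x, y, z in cm, then the turn, a rotation vector about the tool's x, y, z in degrees. A call has 1 to 20 rows; each row is the pose to reach, as a shift and turn from the pose measured when the call began, along the tool's axes at that moment; what a row does not reach only later rows make up. A row lasts 1/8 s, in which the tool goes at most 62.5 mm and 10.7 degrees, less where a joint would pass 70% of its speed; a pose out of reach is approached as far as the arm can. A call with a gripper value outside its range is refused whole. The fingers move at their own pace and stop on an object; "newtons" is the grip in N (left out, the last holds). Time passes only in rows, so rows that repeat a pose let the fingers close. It gives the time, the measured TCP pose, the force and the opening at its end, in the units of the state.
- ctrl.get_obs(): the state, without advancing time (a new reading comes with each control period).
- ctrl.get_image(name): name is "scene" or "top" or "wrist"; returns a dict with "color" (480x640x3 uint8, red, green, blue), "mtx" (3x3 intrinsics, pixels), "T" (4x4, takes a point from camera to world coordinates). Camera axes: x right, y up, looking along -z (the intrinsics and any distortion apply to the point x, -y, -z); pixel columns grow to the right and rows downward; lengths in m; the calibration is good to about 2 mm. A picture is of the moment at which its call begins. There is no depth.
- ctrl.finish_job(): hands the job in, once; it reports no verdict.
The state is a dict: "t": time; "q": joint angles; "dq": joint speeds; "effort": joint torques, N m; "tool_pos": TCP position; "tool_rot": TCP orientation; "contact_force": force on the tool from outside, world axes, zero at the start; "wrist_torque": the same for the moment, N m; "opening": finger opening in m.
Only numpy, scipy, OpenCV 4.12 (cv2) and the standard library are available. Lean on these libraries where they do the work, as an engineer would, in place of code of your own. Each camera call takes 0.05 s, during which the arm holds its last target.

## Working session

There is one attempt and no reset: what is moved stays moved. The work goes in short steps, Python scripts to look and compute and a tool call to move; the robot and the scene stay as the last step left them, time stands still between calls to the robot, and variables do not carry over. Pictures are saved under pics/ and viewed, and the job is handed in when it is done.

Besides the shell and the picture viewer there is one more tool, called after "Request:" in YAML: its name, and indented under it one key for each argument. play_rows: Moves the arm, as the interface text tells. Its arguments: {"type":"object","properties":{"motion":{"type":"array"},"newtons":{"type":"number"}},"required":["motion"]}

```bash
mkdir -p pics; ls
python3 - <<'E'
from station import ctrl
import cv2
o=ctrl.get_obs(); print(o)
for n in("scene","top","wrist"):
    r=ctrl.get_image(n); cv2.imwrite(f"pics/{n}0.png",r["color"][:,:,::-1]); print(n,r["mtx"].tolist(),r["T"].round(4).tolist(),[k for k in r])
E
```

```text
pics
{'t': 0.0, 'q': array([ 9.83987406e-01,  5.33850835e-02,  1.61428531e+00, -1.44387761e-06,
        1.47598143e+00, -1.18992100e-01]), 'dq': array([-0.00107377, -0.00032445,  0.00120365,  0.00134047, -0.00029673,
       -0.00153345]), 'effort': array([-5.65996088e-04, -3.93687129e+01, -3.70170379e+01, -1.24251210e-04,
        7.03686746e-03, -3.35968565e-06]), 'tool_pos': array([0.28148967, 0.55733376, 0.2300507 ]), 'tool_rot': array([-7.27997110e-01, -3.05534821e+00,  3.03528921e-03]), 'contact_force': array([-0.73268658, -0.30346653,  0.14490203]), 'wrist_torque': array([-0.01613757, -0.02426497, -0.01446692]), 'opening': 0.08524779627765416}
scene [[571.0994822307703, 0.0, 323.49800864932297], [0.0, 571.0994822307703, 251.40894073431537], [0.0, 0.0, 1.0]] [[-0.9081, 0.3517, -0.2275, 0.3228], [-0.4186, -0.7816, 0.4625, 0.2721], [-0.0151, 0.5152, 0.8569, 0.9246], [0.0, 0.0, 0.0, 1.0]] ['color', 'mtx', 'T']
top [[483.20784648056224, 0.0, 323.3456172527693], [0.0, 483.20784648056224, 239.74761884837469], [0.0, 0.0, 1.0]] [[-0.008, 0.9838, -0.1789, 0.3868], [-0.9997, -0.0035, 0.0255, -0.1691], [0.0244, 0.179, 0.9835, 0.93], [0.0, 0.0, 0.0, 1.0]] ['color', 'mtx', 'T']
wrist [[333.7276850202332, 0.0, 320.6877420513386], [0.0, 333.7276850202332, 236.86341135942624], [0.0, 0.0, 1.0]] [[0.4513, -0.8484, -0.2767, 0.2101], [0.8924, 0.4283, 0.1423, 0.5939], [-0.0022, -0.3111, 0.9504, 0.3735], [0.0, 0.0, 0.0, 1.0]] ['color', 'mtx', 'T']
```

View pics/scene0.png

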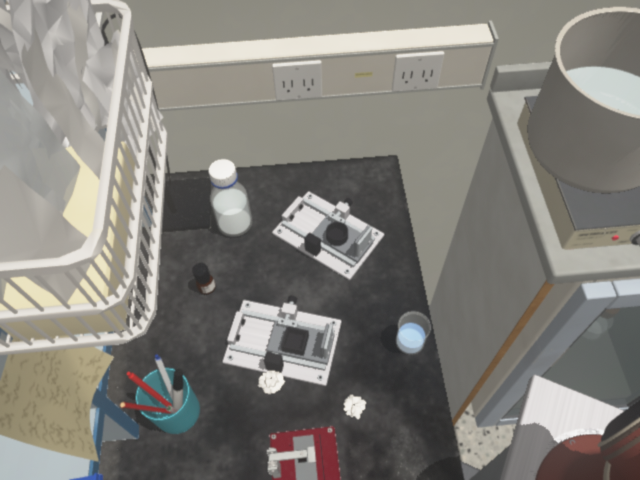

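View pics/top0.png

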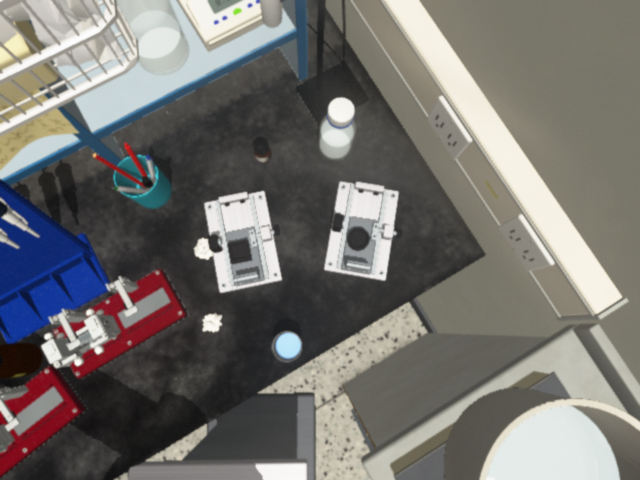

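The top view shows the round nest on the right unit, near px (358,237), and the square nest on the left unit, near (238,250). The beaker is at (287,346), the vial at (262,149) and the bottle at (337,135). Next I zoom in and measure.

```bash
cat > h.py <<'E'
import numpy as np,cv2
from station import ctrl
def ray(r,u,v):
    K=r["mtx"];d=np.array([(u-K[0,2])/K[0,0],-(v-K[1,2])/K[1,1],-1.]);return r["T"][:3,3],r["T"][:3,:3]@d
def on(r,u,v,z):
    o,d=ray(r,u,v);return o+d*(z-o[2])/d[2]
def proj(r,p):
    c=r["T"][:3,:3].T@(np.asarray(p)-r["T"][:3,3]);K=r["mtx"];return np.array([K[0,2]+K[0,0]*c[0]/-c[2],K[1,2]+K[1,1]*c[1]/c[2]])
E
python3 - <<'E'
from h import *
for n,(a,b,c,d) in {"top":(310,410,170,290),"scene":(265,390,185,280)}.items():
    r=ctrl.get_image(n);im=r["color"][:,:,::-1].copy()
    np.save(f"pics/{n}.npy",r["color"])
    g=cv2.cvtColor(im,cv2.COLOR_BGR2HSV)
    m=((g[...,2]>130)&(g[...,1]<60)).astype(np.uint8)*255
    m=cv2.morphologyEx(m,cv2.MORPH_CLOSE,np.ones((9,9)))
    for c_ in cv2.findContours(m,cv2.RETR_EXTERNAL,cv2.CHAIN_APPROX_NONE)[0]:
        A=cv2.contourArea(c_)
        if 2000<A<9000:
            rc=cv2.minAreaRect(c_); print(n,A,rc)
            for p in cv2.boxPoints(rc): print(p.round(1),on(r,*p,.008).round(4))
    z=cv2.resize(im[c:d,a:b],None,fx=5,fy=5,interpolation=cv2.INTER_CUBIC); cv2.imwrite(f"pics/{n}_z.png",z)
E
```

```text
top 2432.0 ((78.0, 341.5), (65.0, 74.0), 90.0)
[ 41. 309.] [0.4251 0.3347 0.008 ]
[115. 309.] [0.4241 0.1981 0.008 ]
[115. 374.] [0.3063 0.19   0.008 ]
[ 41. 374.] [0.3077 0.3235 0.008 ]
top 6079.0 ((233.4709014892578, 241.86024475097656), (94.47161102294922, 81.82644653320312), 78.2317123413086)
[183.8 204. ] [0.6264 0.0791 0.008 ]
[263.9 187.3] [ 0.6601 -0.0764  0.008 ]
[283.2 279.8] [ 0.4771 -0.1156  0.008 ]
[203.1 296.4] [0.4464 0.0351 0.008 ]
top 5425.0 ((363.34393310546875, 229.38421630859375), (65.57499694824219, 93.55443572998047), 10.007979393005371)
[322.9 269.8] [ 0.4959 -0.1916  0.008 ]
[339.2 177.6] [ 0.6799 -0.2254  0.008 ]
[403.8 189. ] [ 0.6563 -0.3535  0.008 ]
[387.5 281.1] [ 0.4734 -0.3153  0.008 ]
scene 6597.5 ((538.1306762695312, 412.112060546875), (78.08340454101562, 173.87757873535156), 74.3050765991211)
[443.9 398. ] [ 0.2727 -0.0513  0.008 ]
[611.3 351. ] [ 0.0429 -0.2438  0.008 ]
[632.4 426.2] [-0.01  -0.131  0.008]
[465.  473.2] [0.2069 0.0451 0.008 ]
scene 7442.5 ((279.8111572265625, 347.693115234375), (107.24030303955078, 94.54750061035156), 13.392496109008789)
[216.7 381.3] [0.6222 0.0772 0.008 ]
[238.6 289.3] [ 0.6725 -0.0873  0.008 ]
[342.9 314.1] [ 0.4812 -0.12    0.008 ]
[321.  406.1] [0.448 0.043 0.008]
scene 4810.0 ((329.35296630859375, 229.91177368164062), (97.58269500732422, 64.31197357177734), 30.963762283325195)
[271.  232.4] [ 0.6756 -0.22    0.008 ]
[304.1 177.2] [ 0.6758 -0.3662  0.008 ]
[387.7 227.4] [ 0.4762 -0.3219  0.008 ]
[354.6 282.6] [ 0.487 -0.186  0.008]
```

View pics/top_z.png

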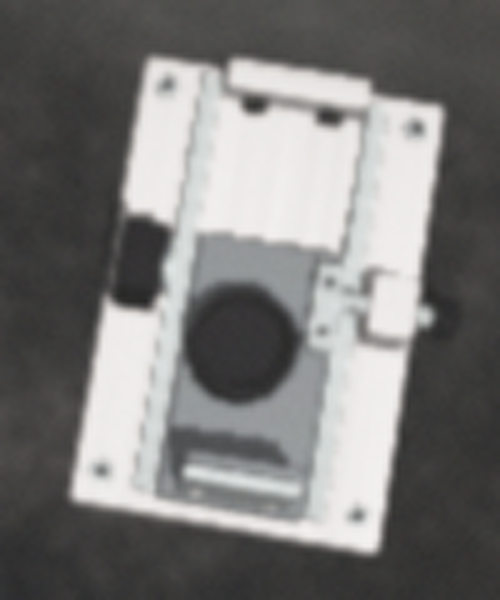

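View pics/scene_z.png

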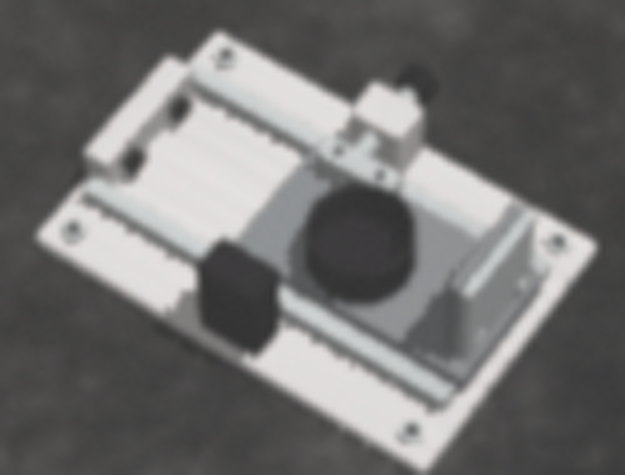

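Run:
```python
from h import *
rt=ctrl.get_image("top");rs=ctrl.get_image("scene")
def T(pts,r,o,z): return np.array([on(r,o[0]+u/5-.4,o[1]+v/5-.4,z) for u,v in pts])
for r,o,pts,tp in((rt,(310,170),[(147,57),(443,104),(378,553),(72,500)],[(185,470),(300,491)]),(rs,(265,185),[(37,235),(218,32),(598,246),(432,472)],[(455,290),(530,215)])):
    P=T(pts,r,o,.008);print(P.round(4).tolist(),P.mean(0).round(4))
    print("sides",np.linalg.norm(P-np.roll(P,-1,0),axis=1).round(4))
    a=P[0]+P[1]-P[2]-P[3]; yaw=np.arctan2(a[1],a[0]);print("yaw",np.degrees(yaw))
    c=P.mean(0);x=np.array([np.cos(yaw),np.sin(yaw),0]);print("push",(c-.083*x).round(4))
    t=T(tp,r,o,.07);print("bar",t.round(4).tolist(),[( (q-c)@x, (q-c)@np.array([-x[1],x[0],0])) for q in t])
# loose things, base px guesses
print("beaker",on(rt,287,346,.03),"sq plate near", )
o=ctrl.get_obs();from scipy.spatial.transform import Rotation as R
print(R.from_rotvec(o["tool_rot"]).as_matrix().round(3))
```

```text
[[0.6729, -0.2249, 0.008], [0.6535, -0.3423, 0.008], [0.4752, -0.3109, 0.008], [0.4962, -0.1937, 0.008]] [ 0.5744 -0.268   0.008 ]
sides [0.119  0.181  0.1191 0.1794]
yaw -10.011390989235892
push [ 0.4927 -0.2535  0.008 ]
bar [[0.4995, -0.2327, 0.07], [0.4917, -0.2739, 0.07]] [(np.float64(-0.07994102591027319), np.float64(0.021664155930023236)), (np.float64(-0.08044680892204137), np.float64(-0.02027927883365249))]
[[0.6746, -0.2224, 0.008], [0.653, -0.3382, 0.008], [0.477, -0.3056, 0.008], [0.4959, -0.19, 0.008]] [ 0.5751 -0.2641  0.008 ]
sides [0.1178 0.179  0.1172 0.1816]
yaw -10.369946981586349
push [ 0.4935 -0.2491  0.008 ]
bar [[0.5056, -0.2288, 0.07], [0.4936, -0.2689, 0.07]] [(np.float64(-0.07471858157494435), np.float64(0.02214242071095132)), (np.float64(-0.07936468063267675), np.float64(-0.01943243298970094))]
beaker [ 0.35438069 -0.12469888  0.03      ] sq plate near
[[-0.893  0.451 -0.   ]
 [ 0.451  0.893 -0.   ]
 [ 0.    -0.    -1.   ]]
```

View pics/wrist0.png

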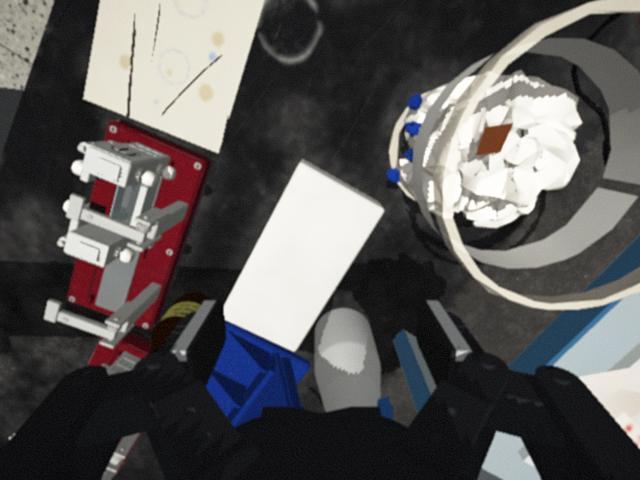

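Run:
```python
from h import *
rt=ctrl.get_image("top");rs=ctrl.get_image("scene")
for z in(.52,.6,.7): print(z,on(rt,138,50,z).round(3),on(rt,0,130,z).round(3),"scene",on(rs,165,200,z).round(3),on(rs,130,340,z).round(3),on(rs,0,355,z).round(3))
print("pens",on(rt,100,150,.15).round(3),on(rt,125,142,.15).round(3))
print("blue",on(rt,105,275,.1).round(3),on(rt,100,240,.1).round(3),on(rt,40,190,.2).round(3))
print("red clamp",on(rt,122,290,.08),on(rt,65,325,.08))
```

```text
0.52 [ 0.639 -0.011  0.52 ] [0.561 0.106 0.52 ] scene [0.579 0.063 0.52 ] [0.531 0.185 0.52 ] [0.614 0.236 0.52 ]
0.6 [ 0.59  -0.041  0.6  ] [0.527 0.052 0.6  ] scene [0.529 0.104 0.6  ] [0.49  0.203 0.6  ] [0.556 0.243 0.6  ]
0.7 [ 0.528 -0.08   0.7  ] [ 0.485 -0.015  0.7  ] scene [0.465 0.156 0.7  ] [0.439 0.224 0.7  ] [0.484 0.252 0.7  ]
pens [0.683 0.185 0.15 ] [0.697 0.144 0.15 ]
blue [0.478 0.182 0.1  ] [0.539 0.195 0.1  ] [0.599 0.249 0.2  ]
red clamp [0.45382141 0.15963157 0.08      ] [0.39465084 0.25225977 0.08      ]
```

The wrist view shows a grey cylinder between the open fingers, near px (345,350). It also shows a white box at (300,250) and a red fixture at (130,220). I'll back out along tool +x first, closing the fingers afterwards, and use the parallax to get heights.

Request:
play_rows:
  motion:
    - [[-1,3,0,0,0,0,0],[-1,6,0,0,0,0,0],[-1,6,0,0,0,0,0]]

```text
t: 0.82
tool_pos: [0.2268, 0.5854, 0.2312]
tool_rot: [-0.724, -3.057, 0.0]
contact_force: [0.1, 0.1, 0.2]
opening: 0.0854
```

Run:
```python
from h import *
r=ctrl.get_image("wrist");cv2.imwrite("pics/w1.png",r["color"][:,:,::-1]);np.savez("pics/w1.npz",**r);o=ctrl.get_obs();print(o["t"],o["tool_pos"],r["T"].round(4).tolist())
```

```text
0.875 [0.22782668 0.58503391 0.23125088] [[0.4491, -0.8492, -0.2779, 0.1552], [0.8935, 0.4266, 0.1402, 0.6215], [-0.0005, -0.3112, 0.9503, 0.3745], [0.0, 0.0, 0.0, 1.0]]
```

View pics/w1.png

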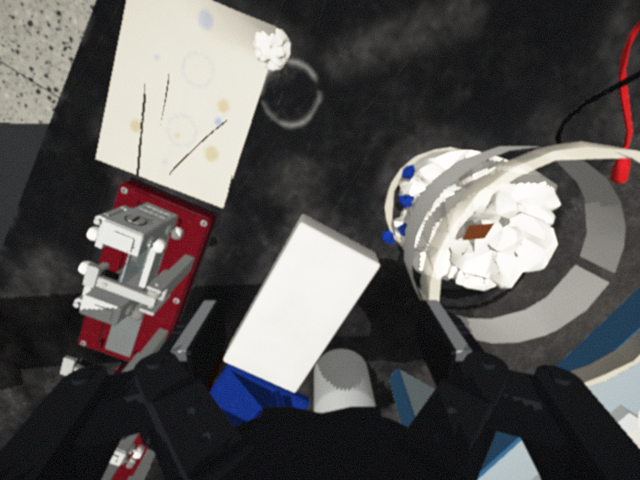

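Run:
```python
from h import *
r1=dict(np.load("pics/w1.npz"));r0={"mtx":r1["mtx"],"T":np.array([[0.4513,-0.8484,-0.2767,0.2101],[0.8924,0.4283,0.1423,0.5939],[-0.0022,-0.3111,0.9504,0.3735],[0,0,0,1]])}
for n,a,b in(("boxcorner",(305,161),(303,215)),("boxR",(383,211),(379,262)),("boxL",(225,308),(226,362)),("clamp ball",(153,178),(158,240)),("clamp ball2",(85,147),(94,231)),("cyl",(347,307),(342,349)),("redcorner",(209,156),(215,211)),("basket rim L",(393,165),(388,225))):
    o,d=ray(r0,*a);p,e=ray(r1,*b)
    s=np.linalg.lstsq(np.c_[d,-e],p-o,rcond=None)[0];A=o+s[0]*d;B=p+s[1]*e
    print(n,((A+B)/2).round(3),np.linalg.norm(A-B).round(4))
```

```text
boxcorner [ 0.232  0.561 -0.   ] 0.0025
boxR [0.319 0.615 0.012] 0.0
boxL [0.312 0.438 0.096] 0.0036
clamp ball [0.178 0.432 0.061] 0.0038
clamp ball2 [0.146 0.439 0.135] 0.0055
cyl [0.407 0.527 0.016] 0.0036
redcorner [0.182 0.473 0.005] 0.0009
basket rim L [0.273 0.641 0.04 ] 0.0001
```

Run:
```python
from h import *
from scipy.spatial.transform import Rotation as R
o=ctrl.get_obs();M=R.from_rotvec(o["tool_rot"]).as_matrix()
for p in [(.30,.42),(.35,.27),(.39,.10),(.41,-.05),(.43,-.16),(.45,-.244)]:
    print(p,(M.T@(np.array([*p,.23])-o["tool_pos"])*100).round(1))
print("yaw x",np.degrees(np.arctan2(M[1,0],M[0,0])),M[:,2].round(3))
```

```text
(0.3, 0.42) [-13.9 -11.5   0.1]
(0.35, 0.27) [-25.1 -22.6   0.1]
(0.39, 0.1) [-36.3 -36.    0.1]
(0.41, -0.05) [-44.8 -48.5   0.2]
(0.43, -0.16) [-51.6 -57.5   0.2]
(0.45, -0.244) [-57.1 -64.1   0.2]
yaw x 153.2818804081661 [ 0. -0. -1.]
```

Request:
play_rows:
  motion:
    - [[0,-3.5,-3,0,0,0,0],[0.5,-7,-6,0,0,0,-1],[1,-10.5,-9,0,0,0,-2],[1,-13.9,-11.5,0,0,0,-4],[1,-17.6,-15.2,0,0,0,-5],[1,-21.4,-18.9,0,0,0,-6],[1,-25.1,-22.6,0,0,0,-7],[1,-28.8,-27,0,0,0,-8],[1,-32.5,-31.5,0,0,0,-9],[1,-36.3,-36,0,0,0,-10],[1,-39,-40,0,0,0,-11],[1,-42,-44.4,0,0,0,-12],[1,-44.8,-48.5,0,0,0,-13],[1,-48.2,-53,0,0,0,-14],[1,-51.6,-57.5,0,0,0,-15],[1,-54.5,-61,0,0,0,-16],[1,-57.1,-64.1,0.2,0,0,-16.5],[1,-57.1,-64.1,0.2,0,0,-16.5],[1,-57.1,-64.1,0.2,0,0,-16.5]]
  newtons: 30

```text
t: 3.25
tool_pos: [0.4492, -0.2444, 0.2294]
tool_rot: [-0.281, -3.129, -0.0]
contact_force: [0.4, 0.4, 0.4]
opening: 0.0001
```

Run:
```python
from h import *
from scipy.spatial.transform import Rotation as R
o=ctrl.get_obs();M=R.from_rotvec(o["tool_rot"]).as_matrix()
print(o["tool_pos"],o["contact_force"],o["q"],np.degrees(np.arctan2(M[1,0],M[0,0])))
r=ctrl.get_image("wrist");cv2.imwrite("pics/w2.png",r["color"][:,:,::-1])
x=np.array([np.cos(np.radians(-10.2)),np.sin(np.radians(-10.2))])
push=np.array([.493,-.251])
print("proj push wrist",proj(r,[*push,.052]),proj(r,[*push,.070]))
for d in(-.045,.045):
  print((M.T@(np.array([*(push+d*x),.045])-o["tool_pos"])*100).round(2))
```

```text
[ 0.44916499 -0.24435552  0.22942683] [0.37112303 0.41880667 0.40724397] [-6.43904093e-01 -2.22598313e-01  1.87475879e+00  6.62466954e-05
  1.48962858e+00 -2.03537555e+00] 169.72513433564026
proj push wrist [321.87024856 254.85048932] [321.93643269 261.51979774]
[ 0.07  0.12 18.44]
[-8.93  0.13 18.44]
```

View pics/w2.png

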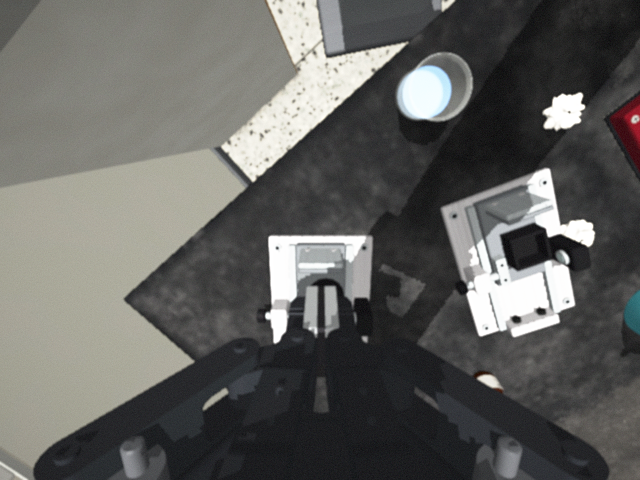

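The plate bar at (320,265) is within a few pixels of the predicted (322,261), and the tool is aligned with the unit. Now descending in front of the face.

Request:
play_rows:
  motion:
    - [[1,0.1,0.1,4,0,0,0],[1,0.1,0.1,8,0,0,0],[1,0.1,0.1,12,0,0,0],[1,0.1,0.1,15.5,0,0,0],[1,0.1,0.1,18.2,0,0,0],[1,0.1,0.1,18.2,0,0,0],[1,0.1,0.1,18.2,0,0,0]]

```text
t: 4.18
tool_pos: [0.4493, -0.2428, 0.0491]
tool_rot: [0.278, 3.127, -0.002]
contact_force: [-0.3, -0.1, 0.4]
opening: -0.0001
```

Run:
```python
from h import *
o=ctrl.get_obs();print(o["tool_pos"],o["contact_force"],o["t"])
r=ctrl.get_image("wrist");a=r["color"][120:460,200:460,::-1];cv2.imwrite("pics/w3.png",cv2.resize(a,None,fx=1.6,fy=1.6))
r=ctrl.get_image("scene");a=r["color"][150:350,230:450,::-1];cv2.imwrite("pics/s3.png",cv2.resize(a,None,fx=3,fy=3,interpolation=2)[:600])
```

```text
[ 0.44934932 -0.2427639   0.04905234] [-0.25609606 -0.06113693  0.4214054 ] 4.175
```

View pics/s3.png

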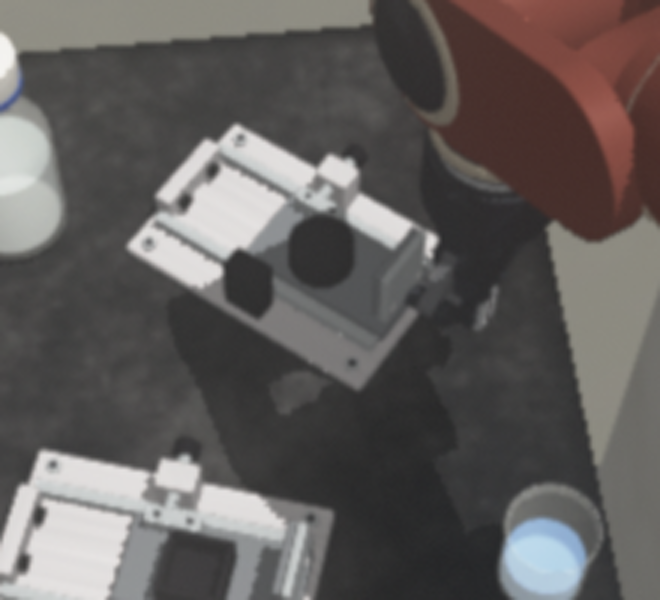

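View pics/w3.png

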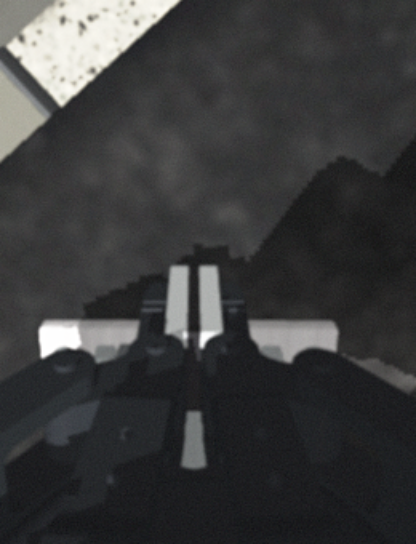

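Fingertips are in front of the face with a clear gap. Pushing along tool -x.

Request:
play_rows:
  motion:
    - [[1,-1.2,0,0,0,0,0],[1,-2.4,0,0,0,0,0],[1,-3.2,0,0,0,0,0],[1,-4,0,0,0,0,0],[1,-4.8,0,0,0,0,0],[1,-5.6,0,0,0,0,0],[1,-6.4,0,0,0,0,0],[1,-7.2,0,0,0,0,0],[1,-7.7,0,0,0,0,0],[1,-7.7,0,0,0,0,0]]

```text
t: 5.52
tool_pos: [0.524, -0.2568, 0.0496]
tool_rot: [-0.278, -3.127, 0.002]
contact_force: [-6.9, 0.1, 5.8]
opening: 0.0001
```

Run:
```python
from h import *
o=ctrl.get_obs();print(o["tool_pos"],o["contact_force"],o["t"])
x=np.array([np.cos(np.radians(-10.2)),np.sin(np.radians(-10.2))]);print((o["tool_pos"][:2]-[.493,-.251])@x+.011)
r=ctrl.get_image("scene");a=r["color"][150:350,230:450,::-1];cv2.imwrite("pics/s4.png",cv2.resize(a,None,fx=3,fy=3,interpolation=2)[:600])
```

```text
[ 0.52402566 -0.25680222  0.04955742] [-6.92467018  0.10753509  5.80447097] 5.525
0.04256280490705021
```

View pics/s4.png

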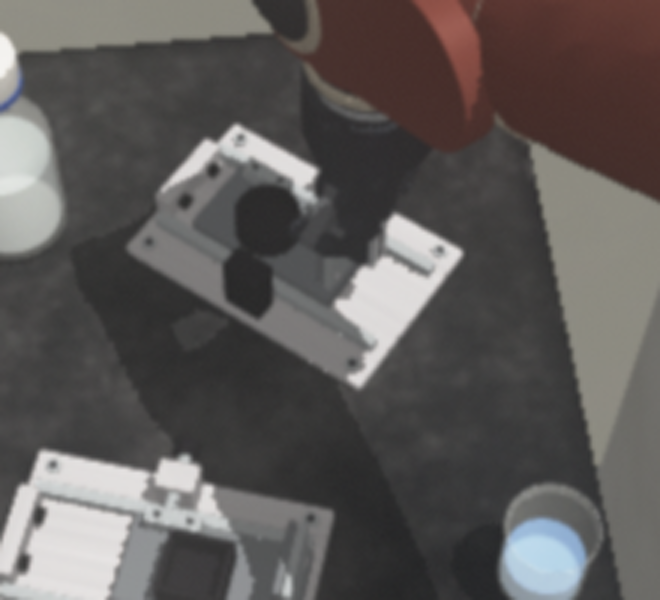

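The slide is at an estimated ~43 mm under spring force only. Going on to the stop in small steps.

Request:
play_rows:
  motion:
    - [[1,-0.4,0,0,0,0,0],[1,-0.7,0,0,0,0,0],[1,-0.9,0,0,0,0,0],[1,-0.9,0,0,0,0,0]]

```text
t: 6.08
tool_pos: [0.5311, -0.2581, 0.0494]
tool_rot: [-0.277, -3.121, 0.0]
contact_force: [-8.4, 1.2, 7.6]
opening: 0.0003
```

Request:
play_rows:
  motion:
    - [[1,-0.4,0,0,0,0,0],[1,-0.7,0,0,0,0,0],[1,-0.7,0,0,0,0,0]]

```text
t: 6.45
tool_pos: [0.5333, -0.2585, 0.0493]
tool_rot: [-0.275, -3.107, -0.004]
contact_force: [-20.7, 3.9, 15.5]
opening: 0.0
```

Force jumped to 21 N and motion stalled, so the far stop is reached. One look to confirm.

Run:
```python
from h import *
o=ctrl.get_obs();print(o["tool_pos"],o["contact_force"],o["t"])
x=np.array([np.cos(np.radians(-10.2)),np.sin(np.radians(-10.2))]);print((o["tool_pos"][:2]-[.493,-.251])@x+.011)
r=ctrl.get_image("scene");a=r["color"][150:350,230:450,::-1];cv2.imwrite("pics/s5.png",cv2.resize(a,None,fx=3,fy=3,interpolation=2)[:600])
c=np.array([.5748,-.266])
for s in(0,.046,.05): print(s,(proj(r,[*(c+(s)*x),.045])-[230,150])*3)
```

```text
[ 0.5332785  -0.25847683  0.04928401] [-20.67493585   3.8621439   15.51196637] 6.45
0.05196595498424009
0 [296.09533795 213.68668152]
0.046 [235.7493095  179.31541051]
0.05 [230.57644628 176.36910421]
```

View pics/s5.png

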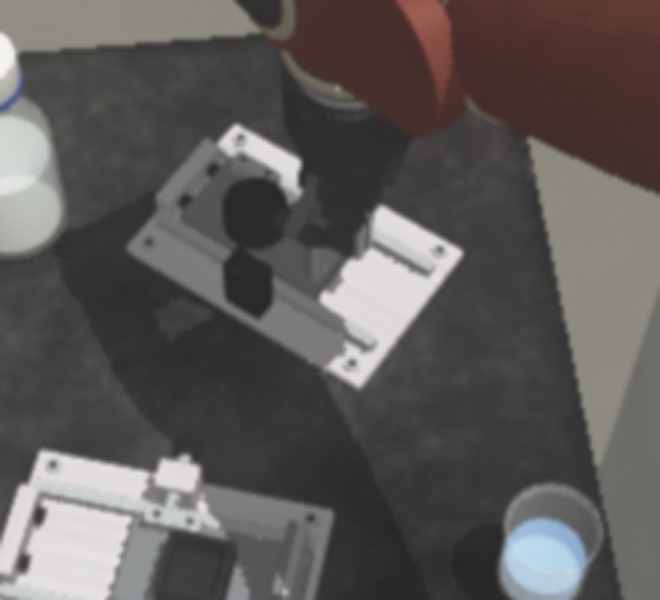

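The nest shifted (66,37) px against a predicted (65.5,37.3) for 50 mm, so the slide is at the stop. Retracting, then rising.

Request:
play_rows:
  motion:
    - [[1,0.5,0,0,0,0,0],[1,1.5,0,0,0,0,0],[1,2.5,0,0,0,0,0],[1,3.5,0,0,0,0,0],[1,4.8,0,0,0,0,0],[1,6.5,0,0,0,0,0],[1,8,0,0,0,0,0],[1,9,0,-1,0,0,0],[1,9,0,-5,0,0,0],[1,9,0,-10,0,0,0],[1,9,0,-15,0,0,0],[1,9,0,-18,0,0,0],[1,9,0,-18,0,0,0],[1,9,0,-18,0,0,0]]

```text
t: 8.25
tool_pos: [0.448, -0.243, 0.2298]
tool_rot: [-0.275, -3.105, -0.005]
contact_force: [0.4, 0.3, -0.7]
opening: 0.0003
```

Run:
```python
from h import *
o=ctrl.get_obs();print(o["tool_pos"],o["contact_force"],o["t"],abs(o["dq"]).max())
r=ctrl.get_image("scene");a=r["color"][150:350,230:450,::-1];cv2.imwrite("pics/s6.png",cv2.resize(a,None,fx=3,fy=3,interpolation=2)[:600])
cv2.imwrite("pics/s6f.png",r["color"][:,:,::-1])
```

```text
[ 0.44799156 -0.2430058   0.22977808] [ 0.42723046  0.34464299 -0.65070348] 8.25 0.018567696403308454
```

View pics/s6.png

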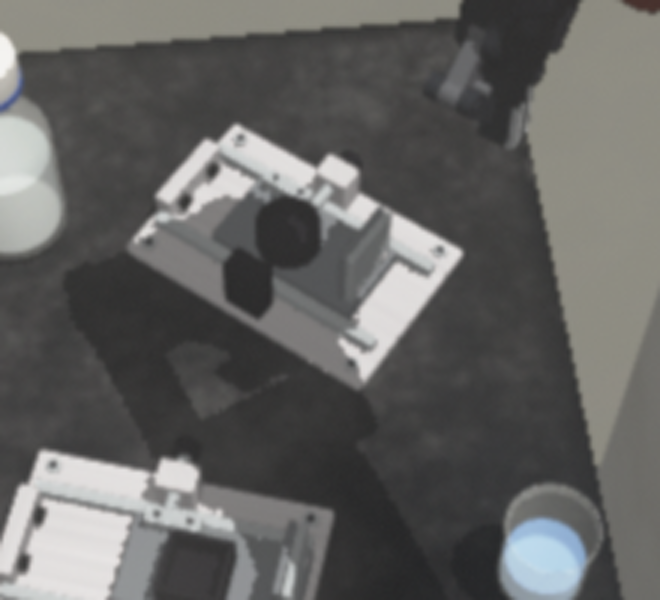

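View pics/s6f.png

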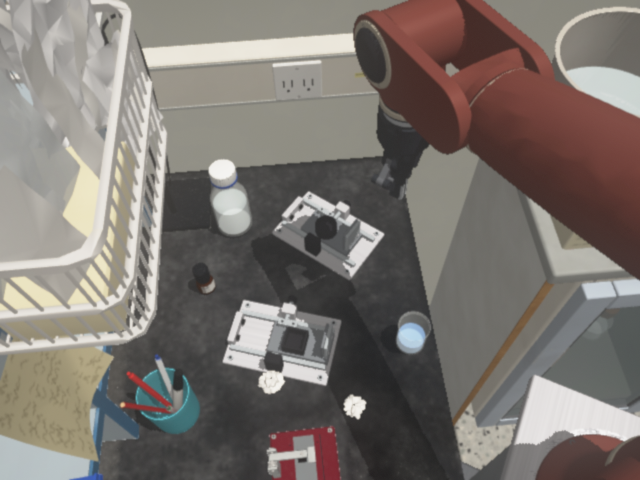

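The nest at (288,233) is at exactly half of the shift, so the slide is latched at 25 mm. The square unit, vial, beaker and bottle haven't moved, and the arm is clear.

```bash
python3 -c "
from station import ctrl
print(ctrl.finish_job())"
```

```text
the job is handed in; nothing more can be done
None
```

I pushed the round-nest slide to its far stop with the closed fingertips, let it spring back, and it stayed at mid stroke. I then raised the arm clear and handed the job in about 8 s after the start; no verdict is reported.

- **Far stop:** the force on the tool rose from about 8 N to 21 N and the motion stalled. The nest moved (66, 37) px against (65.5, 37.3) px predicted for 50 mm.
- **Latch:** after release the nest rested at half that shift, about 25 mm. The latch is judged from this position; I did not measure the pin's travel directly.
- **Other things:** in the last picture the square-nest shuttle, vial, beaker and bottle look where they were at the start. I judged this by eye, not by measuring. The force reading was near zero with the arm clear.
- **Unexplained or uncertain:**
  - The tool also read an upward force of 6 to 15 N during the push, probably friction at the plate. I did not trace it.
  - The two cameras placed the unit about 4 mm apart sideways. I used a point in between, and the wrist picture agreed with it to about 4 px.

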